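# Pack the grain-inspection kit into its fitted tray

### The job

Pack the grain-inspection kit away: lay the forceps and the brush flat in their own long recesses of the kit tray, and stand the lidded sample jar and the small specimen vial upright, each fully down in the round recess that fits it. Keep the jar and the vial upright all the way. The pen and the open beaker are not part of the kit: leave them where they are.

Things in the scene. Friction and masses are not known exactly. Their poses are not given: they have to be found in the camera images.
- forceps: steel forceps lying flat, 136 mm long (own y axis), 14 mm wide at the middle (own x), 8 mm high, 30 g; grasp across the middle; origin: centre of the underside
- brush_mid (a point): middle of the short wooden brush, which lies flat on the worktop: 96 mm long (own y; wooden handle to +y, dark bristles to -y), 15 mm wide (own x), 15 mm high, 30 g; this point lies at mid length, mid width and mid height, and is on the handle; grasp across it
- jar: round sample jar with meal and a white screw lid, 62 mm in diameter, 75 mm high, 110 g, standing; lid and body are one piece; can be grasped across the lid; origin: centre of the underside, z up
- vial: small round specimen vial with a blue cap, 12 mm in diameter, 31 mm high, 15 g, standing; origin: centre of the underside, z up
- forceps_insert: fixed grey insert 168 (own x) x 52 (own y) x 16 mm in the low kit tray (178 x 206 mm, rim 9 mm high), with the longer of the two long recesses: 152 x 30 mm along own x, 10 mm deep; a 40 mm wide finger notch of the same depth crosses its middle, open to both sides. Origin: centre of underside, 3 mm above the worktop; recess floor 6 mm above the origin
- brush_insert: fixed grey insert beside and parallel to the forceps insert (centres 52 mm apart, either may be the outer one), same outer size, notch and floor height, but with the shorter long recess: 112 x 31 mm along own x, 10 mm deep. Origin: centre of underside, 3 mm above the worktop; recess floor 6 mm above the origin
- jar_insert: fixed grey square insert, 84 x 84 x 16 mm, in the same tray, with the large round recess in its middle: 74 mm in diameter, 12 mm deep, edge bevelled; beside the vial insert (centres 84 mm apart, either way round), 76 mm from the middle line of the nearer long insert. Origin: centre of underside, 3 mm above the worktop; recess floor 4 mm above the origin
- vial_insert: fixed grey square insert, 84 x 84 x 16 mm, beside the jar insert, with the small round recess in its middle: 27 mm in diameter, 12 mm deep, edge bevelled. Origin: centre of underside, 3 mm above the worktop; recess floor 4 mm above the origin
- pen: grey ball pen lying flat, 142 mm long (own y), 9 mm wide, 11 mm high, not part of the kit; origin: centre of the underside
- beaker: open empty glass beaker without lid, 55 mm in diameter, 70 mm high, not part of the kit; origin: centre of the underside
Mind the look-alikes: they are no part of the job. Leave any brown, green or red look-alike of the jar alone.

How it is judged:
By the outcome, as a careful person would: the job done as asked, in the order asked, and still so for the second after the job is handed in, with the robot touching nothing.
It also fails if it takes over 96 s, if anything falls off the work surface, if the arm or the gripper's body presses on something with over 40 N, if the wrist force passes 120 N, or if a joint passes its speed limit or range.

### The arm

A 6-joint arm with a two-finger parallel gripper is mounted at the origin on a cart in front of the work surface, level with it; the furniture and walls round the work are solid. World frame = base frame: x ahead of the robot, y to its left, z up, the work surface at z = 0. Lengths are in m, angles in rad, forces in N, time in s.
With the tool pointing down it reaches from about 0.35 to 0.975 m from the base axis. Payload 4.9 kg.
Tool frame: the origin (TCP) lies midway between the tips of the shut fingers; the grasp point (between the pads) lies 19 mm behind it; z points along the fingers, y is the line along which they close (so a half turn about z gives the same grasp; the last joint's range is limited). The gripper opens to 85 mm and grips with 20 to 120 N. Pads are 22 mm wide; open, the fingers measure 114 mm over their backs; the gripper's body (76 mm by 85 mm) begins 54 mm behind the grasp point. The pads swing forward as they close: fully open they stand 13 mm farther back than shut.
Start: joints at [-1.41, 0.053, 1.613, -0, 1.476, -0.119], TCP at [0.173, -0.601, 0.231] pointing down, gripper open.
Joint ranges: [-3.01, 3.01], [-1.01, 2.22], [0.06, 2.58], [-1.02, 4.17], [0.09, 2.62], [-3.14, 3.14]. Speed limits (rad/s): [2.57, 2.57, 3.14, 3.14, 3.14, 3.14].

### API

Orientations are given as a rotation vector (axis times angle).
In Python, from station import ctrl, optics, job gives the robot as it stands.
- The arm moves only by the shell command python3 -m jog 'ROWS' [OPENING] [FORCE]. ROWS is JSON, a list of rows, each a list of 2 entries, a list of its own where there are three numbers: the shift along the tool's x, y, z in m, then the turn, a rotation vector about the tool's x, y, z in rad. A call has 1 to 5 rows; each row is the pose to reach, as a shift and turn from the pose commanded when the call began, along the tool's axes at that moment; what a row does not reach only later rows make up. A row lasts 1/10 s, in which the tool goes at most 50 mm and 8.59 degrees, less where a joint would pass 70% of its speed; a pose out of reach is approached as far as the arm can. A call with a gripper value outside its range is refused whole. OPENING is the opening, from 0 (shut) to 1 (fully open), set as the call begins (- or left out, the last holds). The fingers move at their own pace and stop on an object; FORCE is the grip in N (left out, the last holds). Time passes only in rows, so rows that repeat a pose let the fingers close. It gives the time, the measured TCP pose, the force, the opening and the grip force at its end, in the units of the state.
- ctrl.get_obs(): the state, without advancing time (a new reading comes with each control period).
- optics.get_image(name): name is "side" or "top" or "wrist"; returns a dict with "image" (400x640x3 uint8, blue, green, red), "fx", "fy", "cx", "cy" (pixels), "rvec" (rotation vector, rad) and "tvec" (3), from world to camera coordinates, as OpenCV has them; the wrist camera has in their place "mount" (4x4, takes a point from camera to tool coordinates, whose origin is the TCP and whose axes are the flange's). Camera axes: x right, y down, z forward; pixel columns grow to the right and rows downward; lengths in m; the calibration is good to about 2 mm. The wrist camera is an equidistant fisheye: a pixel r from the principal point sees the ray r / f radians off the axis. A picture is of the moment at which its call begins: read the wrist's pose just before it. There is no depth.
- job.finish_job(): hands the job in; it is judged then, once.
The state is a dict: "t": time; "q": joint angles; "dq": joint speeds; "effort": joint torques, N m; "tool_pos": TCP position; "tool_rot": TCP orientation; "contact_force": force on the tool from outside, world axes, zero at the start; "wrist_torque": the same for the moment, N m; "opening": finger opening in m; "grip_force": force on a finger pad.
Only numpy, scipy, OpenCV 4.12 (cv2) and the standard library are available. Lean on these libraries where they do the work, as an engineer would, in place of code of your own. Each camera call takes 0.05 s, during which the arm holds its last target. There are 200 camera calls.

## Working session

There is one attempt and no reset: what is moved stays moved. The work goes in short steps, Python scripts to look and compute and a shell command to move; the robot and the scene stay as the last step left them, time stands still between calls to the robot, and variables do not carry over. Pictures are saved under pics/ and viewed, at most 16 in all, crops included, and the job is handed in when it is done.

```bash
ls; mkdir -p pics; cat > h.py <<'E'
import numpy as np, cv2
from scipy.spatial.transform import Rotation as R
from station import ctrl, optics, job
def snap(n,fn):
    o=ctrl.get_obs(); d=optics.get_image(n); cv2.imwrite('pics/'+fn+'.png',d['image']); 
    d['o']=o; return d
E
python3 - <<'E'
from h import *
import pickle
for n in ('top','side'):
    d=snap(n,n); pickle.dump(d,open(n+'.pkl','wb'))
    r=R.from_rotvec(np.ravel(d['rvec'])); print(n,d['fx'],d['cx'],d['cy'],-r.inv().apply(np.ravel(d['tvec'])),r.as_matrix().round(2).tolist())
o=ctrl.get_obs();print(o['t'],o['tool_pos'],o['tool_rot'],o['opening'])
E
```

```text
pics
top 417.0785817235184 323.2222755359907 199.653743499957 [0.49602124 0.44272629 1.30436813] [[0.02, -1.0, 0.01], [-1.0, -0.02, -0.07], [0.07, -0.0, -1.0]]
side 365.1127909197281 321.43723315105996 199.03199001232036 [ 0.54381826 -0.25944778  0.63532594] [[1.0, -0.01, 0.02], [0.01, -0.65, -0.76], [0.02, 0.76, -0.65]]
0.1 [ 0.17250022 -0.60013657  0.23018681] [-3.10905652e+00 -4.37828755e-01  7.24257275e-05] 0.08568238099452874
```

View pics/top.png

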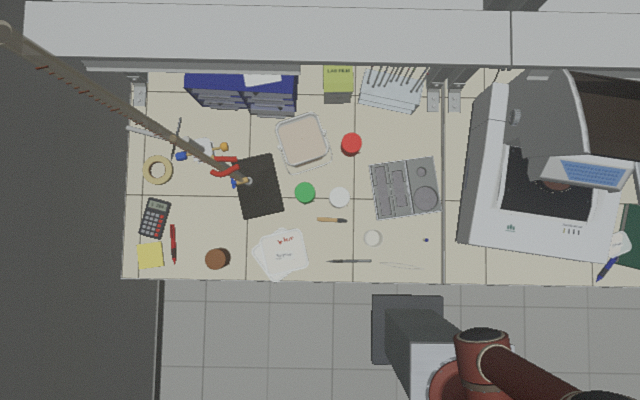

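View pics/side.png

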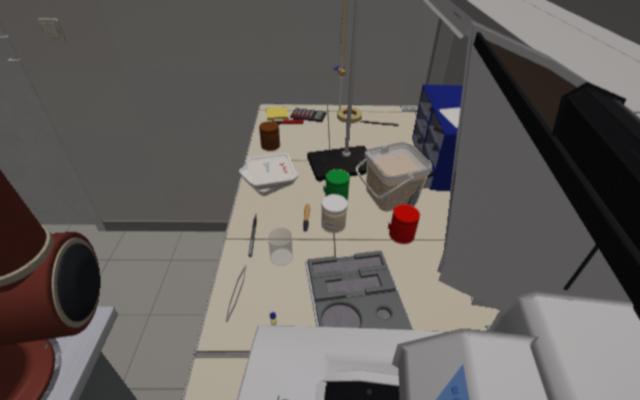

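Top view: the white-lidded jar at (340,197); look-alikes green (305,192), red (352,144) and brown (217,259), which are not it. Brush (332,220), beaker (373,238), vial (426,240), pen (349,261), forceps (401,265), tray (405,188). Confirming these in an enlarged crop.

```bash
python3 - <<'E'
import cv2
t=cv2.imread('pics/top.png')[130:280,290:450]; cv2.imwrite('pics/topc.png',cv2.resize(t,None,fx=4,fy=4,interpolation=cv2.INTER_CUBIC)[:600,:])
s=cv2.imread('pics/side.png')[150:340,215:420]; cv2.imwrite('pics/sidec.png',cv2.resize(s,None,fx=3,fy=3,interpolation=cv2.INTER_CUBIC))
E
```

```text
(no output)
```

View pics/topc.png

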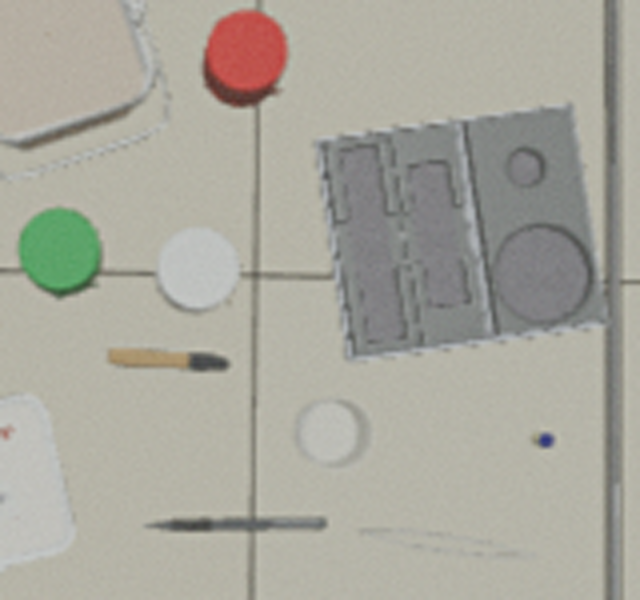

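View pics/sidec.png

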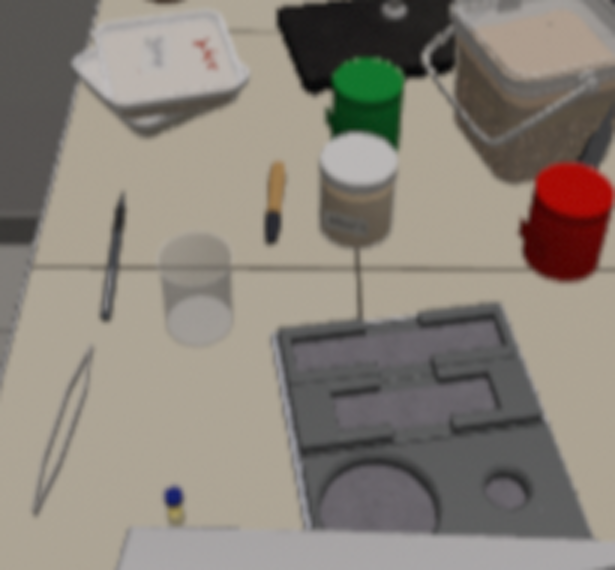

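Top crop: the white jar lid at (198,269) has no handle and shows meal in the side view, so it is the jar. Forceps ends (359,531) and (537,556). Brush runs (109,356) to (229,363), with the bristles on the right. Vial cap at (546,440). The longer recess is the outer one, centred (374,245); the shorter is (438,233), the jar hole (541,273) and the vial hole (525,167).

```bash
cat >> h.py <<'E'
def ray(d,uv,z):
    "world point at height z seen at pixel uv of a fixed camera"
    r=R.from_rotvec(np.ravel(d['rvec'])); c=-r.inv().apply(np.ravel(d['tvec']))
    v=r.inv().apply([(uv[0]-d['cx'])/d['fx'],(uv[1]-d['cy'])/d['fy'],1]); return c+v*(z-c[2])/v[2]
def wray(d,uv,z):
    "the same for the wrist fisheye"
    p=np.array([(uv[0]-d['cx'])/d['fx'],(uv[1]-d['cy'])/d['fy']]); t=np.hypot(*p)
    v=np.array([*(p/t*np.sin(t)),np.cos(t)]) if t>0 else np.array([0,0,1.])
    T=np.eye(4);T[:3,:3]=R.from_rotvec(d['o']['tool_rot']).as_matrix();T[:3,3]=d['o']['tool_pos'];T=T@np.array(d['mount'])
    v=T[:3,:3]@v; c=T[:3,3]; return c+v*(z-c[2])/v[2]
def to(p,yaw=None):
    "shift (and turn) in tool axes; yaw = world direction of the closing line (deg), tool down"
    o=ctrl.get_obs(); r=R.from_rotvec(o['tool_rot']); s=r.inv().apply(np.array(p)-o['tool_pos'])
    ty=r.as_matrix()[:,1]; cur=np.degrees(np.arctan2(ty[1],ty[0]))
    out=f"shift {s.round(4)} cur closing {cur:.1f}"
    if yaw is not None:
        dz=(yaw-cur+90)%180-90
        for k in (dz,dz-180*np.sign(dz)):
            a=np.radians(k); y=np.array([np.cos(np.radians(cur+k)),np.sin(np.radians(cur+k)),0]); z=np.array([0,0,-1.])
            M=np.array([np.cross(y,z),y,z]).T; out+=f" | {k:.1f}deg rv {(r.inv()*R.from_matrix(M)).as_rotvec().round(4)}"
    return out+f" q6 {o['q'][5]:.2f} q1 {o['q'][0]:.2f}"
E
python3 - <<'E'
from h import *
import pickle
d=pickle.load(open('top.pkl','rb'))
for n,u,z in [('jar',(198,269),.075),('vial',(546,440),.031),('br+',(109,356),.01),('br-',(229,363),.01),('fo1',(359,531),.005),('fo2',(537,556),.005),
 ('c1',(317,142),.009),('c2',(572,104),.009),('c3',(606,322),.009),('c4',(348,357),.009),('jarR',(541,273),.012),('vialR',(525,167),.012),('longR',(374,245),.009),('shortR',(438,233),.009),('beaker',(335,433),.03),('pen1',(146,524),.005),('pen2',(326,523),.005),('green',(60,250),.08),('red',(247,50),.08)]:
    print(n,ray(d,(u[0]/4+290,u[1]/4+130),z).round(4))
s=pickle.load(open('side.pkl','rb'))
for n,u,z in [('jar',(359,160),.075),('vial',(174,496),.031),('longR',(400,345),.009),('jarR',(380,510),.007)]:
    print('side',n,ray(s,(u[0]/3+215,u[1]/3+150),z).round(4))
o=ctrl.get_obs(); print(R.from_rotvec(o['tool_rot']).as_matrix().round(3)); w=optics.get_image('wrist'); print(w['fx'],w['cx'],w['cy'],np.round(w['mount'],3))
E
```

```text
jar [0.5898 0.3889 0.075 ]
vial [0.4675 0.12   0.031 ]
br+ [0.5259 0.454  0.01  ]
br- [0.5221 0.3609 0.01  ]
fo1 [0.3943 0.2582 0.005 ]
fo2 [0.3775 0.1204 0.005 ]
c1 [0.6963 0.2942 0.009 ]
c2 [0.7302 0.0942 0.009 ]
c3 [0.5593 0.0678 0.009 ]
c4 [0.5285 0.2684 0.009 ]
jarR [0.5964 0.1192 0.012 ]
vialR [0.6792 0.1318 0.012 ]
longR [0.6162 0.2489 0.009 ]
shortR [0.6265 0.199  0.009 ]
beaker [0.47   0.2807 0.03  ]
pen1 [0.3968 0.423  0.005 ]
pen2 [0.4    0.2838 0.005 ]
green [0.6016 0.4909 0.08  ]
red [0.7533 0.3551 0.08  ]
side jar [0.593  0.3883 0.075 ]
side vial [0.4697 0.12   0.031 ]
side longR [0.6208 0.2582 0.009 ]
side jarR [0.5991 0.1251 0.007 ]
[[ 0.961  0.276 -0.   ]
 [ 0.276 -0.961  0.002]
 [ 0.    -0.002 -1.   ]]
309.70691628693146 326.8190369324623 204.49720989685667 [[-0.    -0.948 -0.319  0.082]
 [ 1.    -0.    -0.    -0.   ]
 [ 0.    -0.319  0.948 -0.143]
 [ 0.     0.     0.     1.   ]]
```

```bash
python3 -m jog '[[[0.334,-0.268,-0.02],[0,0,-1.169]],[[0.334,-0.268,-0.02],[0,0,-1.169]],[[0.334,-0.268,-0.02],[0,0,-1.169]],[[0.334,-0.268,-0.02],[0,0,-1.169]],[[0.334,-0.268,-0.02],[0,0,-1.169]]]'; python3 -c "
from h import *
print(to([.42,-.1,.25],-7)); print(to([.386,.189,.22],-7))"
```

```text
t: 0.65
tool_pos: [0.3173, -0.3948, 0.2427]
tool_rot: [-2.73, -1.555, -0.0]
contact_force: [1.0, 0.5, 0.9]
opening: 0.0855
grip_force: 0.0
shift [ 0.306  -0.0621 -0.0072] cur closing -30.7 | 23.7deg rv [-1.000e-04 -3.000e-04 -4.133e-01] | -156.3deg rv [-4.0000e-04  1.0000e-04  2.7283e+00] q6 -0.51 q1 -1.04
shift [ 0.5371 -0.2387  0.0229] cur closing -30.7 | 23.7deg rv [-1.000e-04 -3.000e-04 -4.133e-01] | -156.3deg rv [-4.0000e-04  1.0000e-04  2.7283e+00] q6 -0.51 q1 -1.04
```

```bash
python3 -m jog '[[[0.306,-0.062,-0.007],[0,0,-0.413]],[[0.306,-0.062,-0.007],[0,0,-0.413]],[[0.306,-0.062,-0.007],[0,0,-0.413]],[[0.306,-0.062,-0.007],[0,0,-0.413]],[[0.306,-0.062,-0.007],[0,0,-0.413]]]' | head -2; python3 -m jog '[[[0.34,-0.056,0.02],[0,0,0]],[[0.34,-0.056,0.02],[0,0,0]],[[0.34,-0.056,0.02],[0,0,0]],[[0.34,-0.056,0.02],[0,0,0]],[[0.34,-0.056,0.02],[0,0,0]]]';  python3 -c "
from h import *
print(to([.386,.189,.20],-7))"
```

```text
t: 1.15
tool_pos: [0.4003, -0.1591, 0.2485]
t: 1.65
tool_pos: [0.3908, 0.0902, 0.2339]
tool_rot: [2.359, 2.074, 0.001]
contact_force: [1.5, -0.1, -1.1]
opening: 0.0855
grip_force: 0.0
shift [ 0.0974 -0.0174  0.0339] cur closing -7.4 | 0.4deg rv [ 0.0009 -0.0001 -0.0062] | -179.6deg rv [-2.0000e-04 -1.4000e-03  3.1354e+00] q6 0.17 q1 0.04
```

```bash
python3 -m jog '[[[0.097,-0.017,0.034],[0,0,-0.006]],[[0.097,-0.017,0.034],[0,0,-0.006]],[[0.097,-0.017,0.034],[0,0,-0.006]],[[0.097,-0.017,0.034],[0,0,-0.006]]]' 0.45|head -3;  python3 -c "
from h import *
import pickle
d=snap('wrist','w1'); pickle.dump(d,open('w1.pkl','wb')); print(d['o']['tool_pos'],d['o']['q'][5])"
```

```text
t: 2.05
tool_pos: [0.3861, 0.1875, 0.1991]
tool_rot: [-2.349, -2.085, 0.003]
[0.38605282 0.18746291 0.19910173] 0.39731829656965256
```

View pics/w1.png

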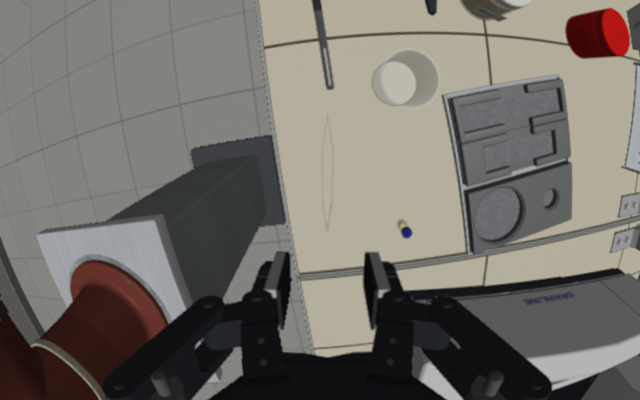

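Wrist view: forceps from (330,115) to (327,231), vial cap at (407,232), jar hole at (498,213), vial hole at (550,197), long recess centre about (511,107), short recess about (520,150).

```bash
python3 -c "
from h import *
import pickle
d=pickle.load(open('w1.pkl','rb'))
for n,u,z in [('f1',(330,115),.004),('f2',(327,231),.004),('fmid',(328,172),.004),('vial',(407,232),.031),('jR',(498,213),.012),('vR',(550,197),.012),('L',(511,107),.009),('S',(520,150),.009),('c4',(445,96),.012),('c3',(468,253),.012)]: print(n,wray(d,u,z).round(4))
print(to([.386,.189,.05],-7))"
```

```text
f1 [0.3974 0.2564 0.004 ]
f2 [0.3782 0.1228 0.004 ]
fmid [0.3878 0.1937 0.004 ]
vial [0.4684 0.122  0.031 ]
jR [0.5963 0.1216 0.012 ]
vR [0.6839 0.1334 0.012 ]
L [0.6147 0.2534 0.009 ]
S [0.6281 0.2    0.009 ]
c4 [0.5254 0.2676 0.012 ]
c3 [0.5558 0.0711 0.012 ]
shift [ 0.0025 -0.001   0.1499] cur closing -6.9 | -0.1deg rv [-0.0005  0.0008  0.0012] | 179.9deg rv [-1.3000e-03 -8.0000e-04 -3.1404e+00] q6 0.40 q1 0.28
```

```bash
python3 -m jog '[[[0.002,0.001,0.05],[0,0,0.015]],[[0.002,0.001,0.1],[0,0,0.015]],[[0.002,0.001,0.145],[0,0,0.015]],[[0.002,0.001,0.17],[0,0,0.015]],[[0.002,0.001,0.19],[0,0,0.015]]]'|head -2;  python3 -m jog '[[[0,0,0.006],[0,0,0]],[[0,0,0.006],[0,0,0]],[[0,0,0.006],[0,0,0]]]'; python3 -m jog '[[[0,0,0],[0,0,0]],[[0,0,0],[0,0,0]],[[0,0,0],[0,0,0]],[[0,0,0],[0,0,0]],[[0,0,0],[0,0,0]]]' 0 30
```

```text
t: 2.6
tool_pos: [0.3881, 0.1864, 0.0085]
t: 2.9
tool_pos: [0.3898, 0.1882, 0.0056]
tool_rot: [2.369, 2.062, 0.004]
contact_force: [-0.5, 0.0, -0.1]
opening: 0.0385
grip_force: 0.0
t: 3.4
tool_pos: [0.3894, 0.1888, 0.0056]
tool_rot: [2.367, 2.064, 0.003]
contact_force: [-1.1, -1.7, 6.5]
opening: 0.0111
grip_force: 29.5
```

```bash
python3 -m jog '[[[0,0,-0.03],[0,0,0]],[[0,0,-0.08],[0,0,0]],[[0,0,-0.12],[0,0,0]]]'; python3 -c "
from h import *
print(to([.618,.252,.12],-81.2))"
```

```text
t: 3.7
tool_pos: [0.3881, 0.1886, 0.1261]
tool_rot: [2.368, 2.064, 0.001]
contact_force: [1.0, 0.8, -0.8]
opening: 0.0113
grip_force: 29.5
shift [0.0941 0.2191 0.0063] cur closing -7.8 | -73.4deg rv [ 5.0000e-04 -9.0000e-04  1.2806e+00] | 106.6deg rv [ 1.000e-03  5.000e-04 -1.861e+00] q6 0.42 q1 0.28
```

```bash
python3 -m jog '[[[0.094,0.219,0.006],[0,0,1.281]],[[0.094,0.219,0.006],[0,0,1.281]],[[0.094,0.219,0.006],[0,0,1.281]],[[0.094,0.219,0.006],[0,0,1.281]],[[0.094,0.219,0.006],[0,0,1.281]]]'|head -2; python3 -c "
from h import *
print(to([.618,.252,.09],-81.2))"
```

```text
t: 4.2
tool_pos: [0.6204, 0.2524, 0.1179]
shift [-0.0021 -0.0011  0.0279] cur closing -51.2 | -30.0deg rv [ 2.000e-04 -8.000e-04  5.243e-01] | 150.0deg rv [ 1.1000e-03  2.0000e-04 -2.6173e+00] q6 1.17 q1 0.28
```

```bash
python3 -m jog '[[[-0.002,-0.001,0.028],[0,0,0.524]],[[-0.002,-0.001,0.028],[0,0,0.524]],[[-0.002,-0.001,0.028],[0,0,0.524]],[[-0.002,-0.001,0.028],[0,0,0.524]],[[-0.002,-0.001,0.028],[0,0,0.524]]]'|head -2; python3 -c "
from h import *
import pickle
print(to([.618,.252,.03],-81.2))
d=snap('wrist','w2'); pickle.dump(d,open('w2.pkl','wb'))"
```

```text
t: 4.7
tool_pos: [0.6156, 0.2514, 0.0898]
shift [ 0.0024 -0.0002  0.0598] cur closing -80.8 | -0.4deg rv [0.     0.0004 0.0068] | 179.6deg rv [-6.0000e-04  1.0000e-04 -3.1348e+00] q6 1.69 q1 0.28
```

View pics/w2.png

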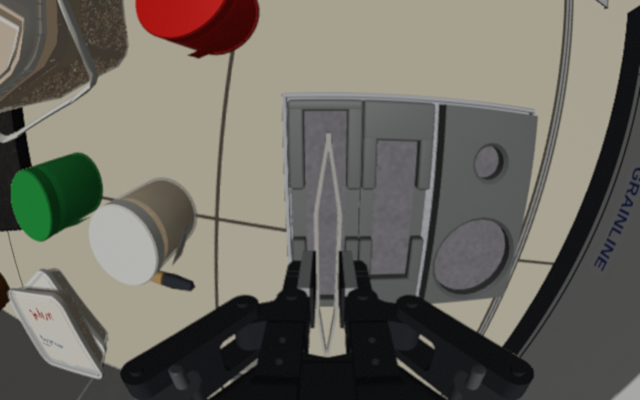

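Held forceps lie in line with the long recess. Far end at (326,110), notch edges at rows 188 and 236 (column 293), right notch edges on the tray's divider (432,189) and (420,277).

```bash
python3 -c "
from h import *
import pickle
d=pickle.load(open('w2.pkl','rb'))
P={}
for n,u,z in [('LendL',(304,109),.019),('LendR',(348,110),.019),('n1',(293,188),.019),('n2',(293,236),.019),('SfL',(377,139),.019),('SfR',(419,139),.019),('SnL',(372,275),.019),('SnR',(408,277),.019),('vR',(488,162),.015),('jR',(471,255),.015),('ftip',(328,135),.09)]: 
  P[n]=wray(d,u,z); print(n,P[n].round(4))
u=np.array([.988,.153,0])
print('long c', (P['LendL']+P['LendR'])/2-u*.076,'short c',(P['SfL']+P['SfR']+P['SnL']+P['SnR'])/4)"
```

```text
LendL [0.6909 0.2793 0.019 ]
LendR [0.6949 0.2497 0.019 ]
n1 [0.6342 0.279  0.019 ]
n2 [0.5967 0.2744 0.019 ]
SfL [0.6787 0.2263 0.019 ]
SfR [0.6845 0.1964 0.019 ]
SnL [0.5721 0.2074 0.019 ]
SnR [0.5739 0.1767 0.019 ]
vR [0.6791 0.134  0.015 ]
jR [0.5989 0.1233 0.015 ]
ftip [0.6826 0.2617 0.09  ]
long c [0.61781158 0.25285731 0.019     ] short c [0.62729237 0.20168843 0.019     ]
```

```bash
python3 -m jog '[[[0.002,-0.001,0.03],[0,0,0.007]],[[0.002,-0.001,0.055],[0,0,0.007]],[[0.002,-0.001,0.068],[0,0,0.007]],[[0.002,-0.001,0.074],[0,0,0.007]],[[0.002,-0.001,0.074],[0,0,0.007]]]'; python3 -m jog '[[[0,0,0],[0,0,0]],[[0,0,0],[0,0,0]],[[0,0,0],[0,0,0]]]' 0.3; python3 -m jog '[[[0,0,-0.02],[0,0,0]],[[0,0,-0.06],[0,0,0]],[[0,0,-0.1],[0,0,0]]]'|head -2;python3 -c "
from h import *
print(to([.524,.4075,.1],-2.3))
d=snap('wrist','w3')"
```

```text
t: 5.25
tool_pos: [0.6177, 0.2526, 0.0162]
tool_rot: [3.132, 0.241, -0.0]
contact_force: [0.2, -0.3, -0.3]
opening: 0.0117
grip_force: 29.5
t: 5.55
tool_pos: [0.6183, 0.2527, 0.0171]
tool_rot: [-3.132, -0.24, -0.003]
contact_force: [0.0, 0.2, -0.6]
opening: 0.026
grip_force: 0.0
t: 5.85
tool_pos: [0.6169, 0.2523, 0.1164]
shift [-0.0682 -0.1675  0.0165] cur closing -81.2 | 78.9deg rv [-1.1000e-03  1.8000e-03 -1.3778e+00] | -101.1deg rv [1.9000e-03 1.2000e-03 1.7638e+00] q6 1.69 q1 0.28
```

View pics/w3.png

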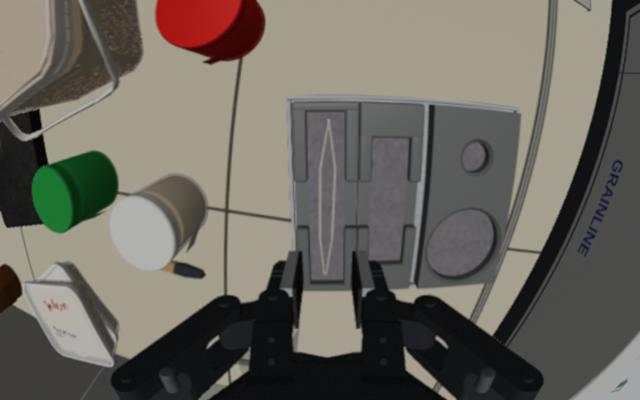

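Forceps lie fully inside the long recess (tips at (328,122) and (325,273)). Next is the brush. The jar stands close to it, so I'll pick the brush up nearer the handle end, move it clear, then regrasp it at the middle.

```bash
python3 -m jog '[[[-0.065,-0.187,-0.044],[0,0,-1.378]],[[-0.065,-0.187,-0.044],[0,0,-1.378]],[[-0.065,-0.187,-0.044],[0,0,-1.378]],[[-0.065,-0.187,-0.044],[0,0,-1.378]],[[-0.065,-0.187,-0.044],[0,0,-1.378]]]'|head -2; python3 -m jog '[[[0,0,0],[0,0,-0.65]],[[0,0,0],[0,0,-0.65]],[[0,0,0],[0,0,-0.65]],[[0,0,0],[0,0,-0.65]],[[0,0,0],[0,0,-0.65]]]' 0.35 |head -2
python3 -c "
from h import *
import pickle
print(to([.524,.4275,.1],-2.3))
d=snap('wrist','w4'); pickle.dump(d,open('w4.pkl','wb'))"
```

```text
t: 6.4
tool_pos: [0.5228, 0.4328, 0.1629]
t: 6.9
tool_pos: [0.525, 0.4276, 0.1604]
shift [-0.0001 -0.0011  0.0604] cur closing -0.8 | -1.5deg rv [ 0.0006 -0.0005  0.026 ] | 178.5deg rv [ 7.0000e-04  1.0000e-03 -3.1156e+00] q6 0.59 q1 0.57
```

View pics/w4.png

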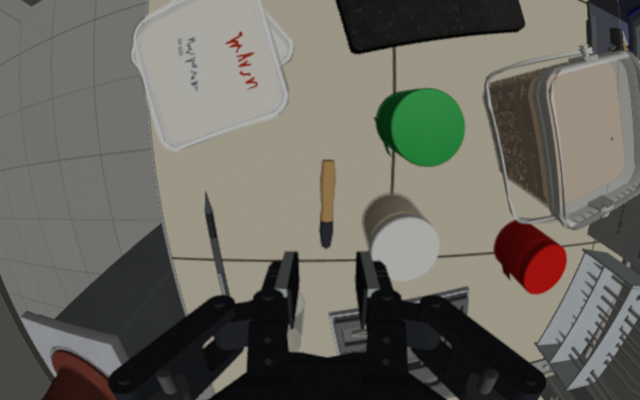

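Brush from the handle end (328,160) to the bristle tip (326,247), jar lid centred about (405,249).

```bash
python3 -c "
from h import *
import pickle
d=pickle.load(open('w4.pkl','rb'))
for n,u,z in [('h',(328,160),.012),('b',(326,247),.008),('jar',(405,249),.075)]: print(n,wray(d,u,z).round(4))"
```

```text
h [0.5267 0.4565 0.012 ]
b [0.5233 0.3629 0.008 ]
jar [0.5904 0.3925 0.075 ]
```

```bash
python3 -m jog '[[[0.001,0,0.05],[0,0,0.024]],[[0.001,0,0.1],[0,0,0.024]],[[0.001,0,0.135],[0,0,0.024]],[[0.001,0,0.152],[0,0,0.024]],[[0.001,0,0.152],[0,0,0.024]]]'; python3 -m jog '[[[0,0,0],[0,0,0]],[[0,0,0],[0,0,0]],[[0,0,0],[0,0,0]],[[0,0,0],[0,0,0]]]' 0 25;  python3 -m jog '[[[0,0,-0.006],[0,0,0]],[[0,-0.03,-0.006],[0,0,0]],[[0,-0.05,-0.006],[0,0,0]],[[0,-0.05,-0.0005],[0,0,0]],[[0,-0.05,-0.0005],[0,0,0]]]'
```

```text
t: 7.45
tool_pos: [0.5231, 0.4274, 0.0051]
tool_rot: [-2.267, -2.173, 0.008]
contact_force: [-0.8, 0.7, 0.8]
opening: 0.0296
grip_force: 0.0
t: 7.85
tool_pos: [0.5265, 0.4294, 0.0105]
tool_rot: [2.267, 2.174, 0.007]
contact_force: [-0.1, -0.2, 4.6]
opening: 0.011
grip_force: 22.9
t: 8.35
tool_pos: [0.4748, 0.4313, 0.0104]
tool_rot: [-2.266, -2.175, -0.001]
contact_force: [-2.9, 0.2, 6.2]
opening: 0.0109
grip_force: 24.0
```

```bash
python3 -m jog '[[[0,0,0],[0,0,0]],[[0,0,0],[0,0,0]],[[-0.01,0,0],[0,0,0]],[[-0.02,0,0.002],[0,0,0]],[[-0.02,0,0.003],[0,0,0]]]' 0.35 | sed -n 2p; python3 -m jog '[[[0,0,0],[0,0,0]],[[0,0,0],[0,0,0]],[[0,0,0],[0,0,0]],[[0,0,0],[0,0,0]]]' 0 30;  python3 -m jog '[[[0,0,-0.03],[0,0,0]],[[0,0,-0.08],[0,0,0]],[[0,0,-0.12],[0,0,0]]]';python3 -c "
from h import *
print(to([.627,.201,.12],-81.2))"
```

```text
tool_pos: [0.4738, 0.4087, 0.0047]
t: 9.25
tool_pos: [0.4742, 0.4108, 0.0056]
tool_rot: [2.267, 2.175, 0.0]
contact_force: [0.0, -0.6, 0.2]
opening: 0.0128
grip_force: 31.1
t: 9.55
tool_pos: [0.4742, 0.4108, 0.1275]
tool_rot: [2.267, 2.175, 0.001]
contact_force: [1.4, 1.0, -0.3]
opening: 0.0126
grip_force: 31.1
shift [-0.2033  0.1614  0.0075] cur closing -2.4 | -78.8deg rv [ 1.0000e-04 -6.0000e-04  1.3755e+00] | 101.2deg rv [ 6.0000e-04  1.0000e-04 -1.7661e+00] q6 0.64 q1 0.60
```

```bash
python3 -m jog '[[[-0.203,0.161,0.008],[0,0,1.376]],[[-0.203,0.161,0.008],[0,0,1.376]],[[-0.203,0.161,0.008],[0,0,1.376]],[[-0.203,0.161,0.008],[0,0,1.376]],[[-0.203,0.161,0.008],[0,0,1.376]]]'|head -2; python3 -m jog '[[[0,0,0],[0,0,0.626]],[[0,0,0],[0,0,0.626]],[[0,0,0],[0,0,0.626]],[[0,0,0],[0,0,0.626]],[[0,0,0],[0,0,0.626]]]'|head -2; python3 -c "
from h import *
import pickle
print(to([.627,.201,.06],-81.2))
d=snap('wrist','w5'); pickle.dump(d,open('w5.pkl','wb'))"
```

```text
t: 10.05
tool_pos: [0.622, 0.207, 0.118]
t: 10.55
tool_pos: [0.6211, 0.2086, 0.1178]
shift [0.0047 0.0084 0.0578] cur closing -81.3 | 0.1deg rv [-0.      0.     -0.0017] | -179.9deg rv [1.0000e-04 0.0000e+00 3.1398e+00] q6 1.63 q1 0.21
```

View pics/w5.png

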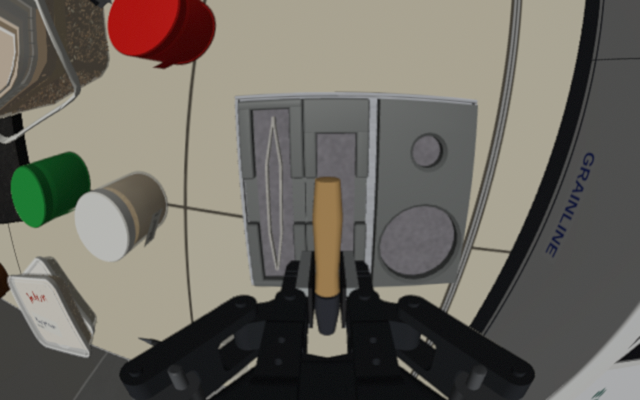

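Brush is held in line with the short recess, handle end at (327,178), bristle tip at (327,335).

```bash
python3 -c "
from h import *
import pickle
d=pickle.load(open('w5.pkl','rb'))
a=wray(d,(327,178),.122);b=wray(d,(327,335),.119); print(a,b,(a+b)/2,np.linalg.norm(a-b))"
```

```text
[0.6688652  0.21581455 0.122     ] [0.57291867 0.20112731 0.119     ] [0.62089194 0.20847093 0.1205    ] 0.09711051866703252
```

```bash
python3 -m jog '[[[0.005,0.008,0.04],[0,0,0]],[[0.005,0.008,0.07],[0,0,0]],[[0.005,0.008,0.09],[0,0,0]],[[0.005,0.008,0.102],[0,0,0]],[[0.005,0.008,0.102],[0,0,0]]]'; python3 -m jog '[[[0,0,0],[0,0,0]],[[0,0,0],[0,0,0]],[[0,0,0],[0,0,0]]]' 0.3; python3 -m jog '[[[0,0,-0.02],[0,0,0]],[[0,0,-0.06],[0,0,0]],[[0,0,-0.1],[0,0,0]],[[0,0,-0.14],[0,0,0]]]'|head -2;python3 -c "
from h import *
print(to([.591,.390,.18],-7))
d=snap('wrist','w6')"
```

```text
t: 11.1
tool_pos: [0.6269, 0.2014, 0.0152]
tool_rot: [3.132, 0.243, -0.002]
contact_force: [0.1, 0.4, -0.9]
opening: 0.0128
grip_force: 31.7
t: 11.4
tool_pos: [0.6278, 0.2015, 0.0167]
tool_rot: [-3.132, -0.241, -0.002]
contact_force: [0.8, -0.2, -0.4]
opening: 0.0259
grip_force: 0.0
t: 11.8
tool_pos: [0.6271, 0.2013, 0.1576]
shift [-0.0069 -0.192  -0.0223] cur closing -81.2 | 74.2deg rv [ 2.0000e-04 -3.0000e-04 -1.2955e+00] | -105.8deg rv [-3.0000e-04 -2.0000e-04  1.8461e+00] q6 1.62 q1 0.20
```

View pics/w6.png

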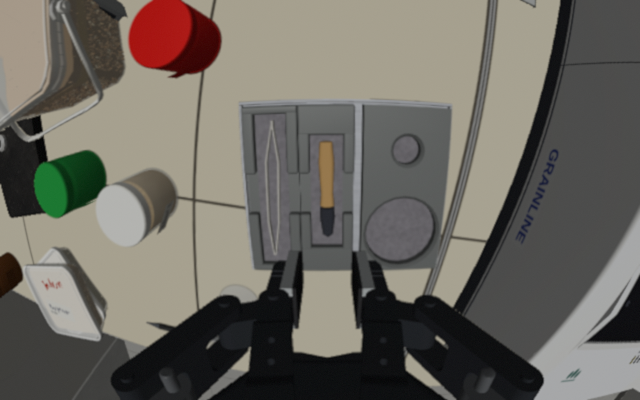

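Brush sits in the short recess. Now the jar.

```bash
python3 -m jog '[[[-0.007,-0.192,-0.022],[0,0,-1.296]],[[-0.007,-0.192,-0.022],[0,0,-1.296]],[[-0.007,-0.192,-0.022],[0,0,-1.296]],[[-0.007,-0.192,-0.022],[0,0,-1.296]],[[-0.007,-0.192,-0.022],[0,0,-1.296]]]' 1|head -2; python3 -m jog '[[[0,0,0],[0,0,-0.546]],[[0,0,0],[0,0,-0.546]],[[0,0,0],[0,0,-0.546]],[[0,0,0],[0,0,-0.546]],[[0,0,0],[0,0,-0.546]]]'|head -2; python3 -c "
from h import *
print(to([.591,.390,.04],-7))"
```

```text
t: 12.35
tool_pos: [0.5897, 0.3954, 0.1794]
t: 12.85
tool_pos: [0.5911, 0.3901, 0.178]
shift [-0.0002 -0.0002  0.138 ] cur closing -7.0 | -0.0deg rv [ 0.0004 -0.0003  0.0002] | 180.0deg rv [ 5.0000e-04  6.0000e-04 -3.1414e+00] q6 0.60 q1 0.48
```

```bash
python3 -m jog '[[[0,0,0.045],[0,0,0]],[[0,0,0.085],[0,0,0]],[[0,0,0.115],[0,0,0]],[[0,0,0.135],[0,0,0]],[[0,0,0.138],[0,0,0]]]'; python3 -m jog '[[[0,0,0],[0,0,0]],[[0,0,0],[0,0,0]],[[0,0,0],[0,0,0]],[[0,0,0],[0,0,0]],[[0,0,0],[0,0,0]]]' 0 45;  python3 -m jog '[[[0,0,-0.02],[0,0,0]],[[0,0,-0.06],[0,0,0]],[[0,0,-0.1],[0,0,0]],[[0,0,-0.1],[0,0,0]]]';python3 -c "
from h import *
print(to([.5975,.121,.14],-81.2))
d=snap('wrist','w7')"
```

```text
t: 13.35
tool_pos: [0.5887, 0.3887, 0.0357]
tool_rot: [-2.353, -2.079, 0.01]
contact_force: [0.4, -1.2, 0.4]
opening: 0.0851
grip_force: 0.0
t: 13.85
tool_pos: [0.5925, 0.3908, 0.0423]
tool_rot: [2.352, 2.081, 0.006]
contact_force: [0.4, -0.9, 6.2]
opening: 0.0595
grip_force: 49.2
t: 14.25
tool_pos: [0.5946, 0.3919, 0.148]
tool_rot: [2.35, 2.08, 0.019]
contact_force: [1.1, 1.0, -0.3]
opening: 0.0591
grip_force: 49.2
shift [-0.2686  0.0358  0.0065] cur closing -7.0 | -74.2deg rv [ 0.0042 -0.0127  1.2952] | 105.8deg rv [ 0.0137  0.0045 -1.8464] q6 0.60 q1 0.48
```

View pics/w7.png

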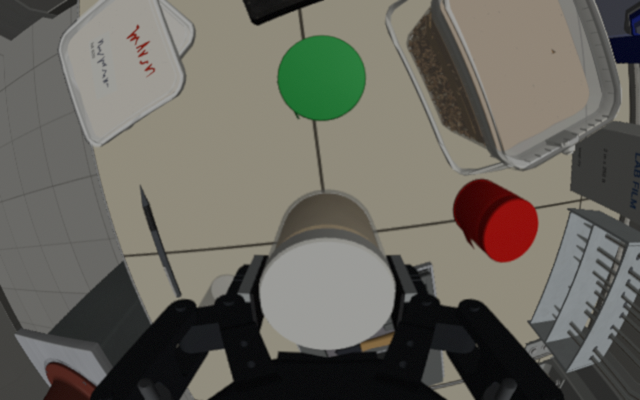

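```bash
python3 -m jog '[[[-0.22,0.03,0],[0,0,0]],[[-0.22,0.03,0],[0,0,0]],[[-0.22,0.03,0],[0,0,0]],[[-0.22,0.03,0],[0,0,0]],[[-0.22,0.03,0],[0,0,0]]]'|head -2; python3 -m jog '[[[-0.0486,0.006,0.02],[0,0,0]],[[-0.0486,0.006,0.04],[0,0,0]],[[-0.0486,0.006,0.05],[0,0,0]],[[-0.0486,0.006,0.05],[0,0,0]],[[-0.0486,0.006,0.05],[0,0,0]]]'; python3 -c "
from h import *
d=snap('wrist','w8'); p=d['o']['tool_pos'];print(p,to([.5975,.121,.055],-7))
d2=dict(d);import pickle;pickle.dump(d,open('w8.pkl','wb'));print('lid',wray(d,(327,293),p[2]+.034)-p)"
```

```text
t: 14.8
tool_pos: [0.5922, 0.1641, 0.137]
t: 15.3
tool_pos: [0.5937, 0.1199, 0.0893]
tool_rot: [-2.351, -2.083, 0.001]
contact_force: [0.1, -0.1, -1.0]
opening: 0.0594
grip_force: 49.1
[0.59371903 0.11986851 0.0893345 ] shift [0.0013 0.0029 0.0353] cur closing -6.9 | -0.1deg rv [ 0.0006 -0.0003  0.0016] | 179.9deg rv [ 4.00e-04  1.00e-03 -3.14e+00] q6 0.20 q1 0.08
lid [0.00068529 0.00612337 0.034     ]
```

View pics/w8.png

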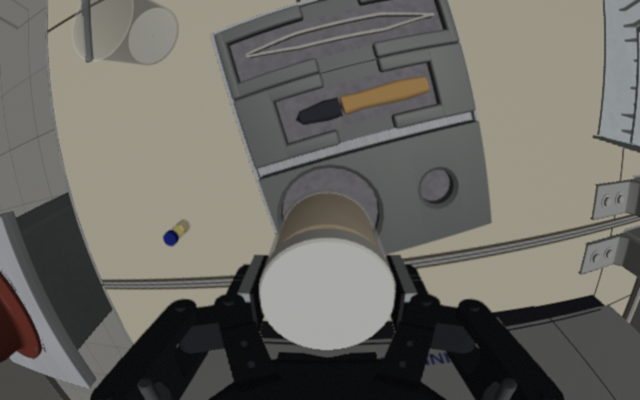

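```bash
python3 -c "
from h import *
import pickle
d=pickle.load(open('w8.pkl','rb'));p=d['o']['tool_pos']
for z in (.030,.034): print(z,[(wray(d,u,p[2]+z)-p).round(4)[:2] for u in ((327,237),(327,350),(259,290),(395,290))])
r=[wray(d,u,.019)[:2] for u in ((284,203),(379,203),(331,166),(421,186),(454,186),(437,168),(437,205))];print(np.round(r,4))"
```

```text
0.03 [array([0.0036, 0.0304]), array([-0.004 , -0.0324]), array([-0.0295,  0.0079]), array([0.0304, 0.0006])]
0.034 [array([0.0039, 0.0322]), array([-0.0035, -0.0283]), array([-0.0281,  0.0105]), array([0.0297, 0.0034])]
[[0.5639 0.1352]
 [0.6329 0.1268]
 [0.6012 0.1582]
 [0.6652 0.1362]
 [0.6919 0.1333]
 [0.6782 0.1485]
 [0.6777 0.1198]]
```

```bash
python3 -m jog '[[[0,0.0035,0],[0,0,0]],[[0,0.0035,0.01],[0,0,0]],[[0,0.0035,0.022],[0,0,0]],[[0,0.0035,0.033],[0,0,0]],[[0,0.0035,0.037],[0,0,0]]]'; python3 -m jog '[[[0,0,0.002],[0,0,0]],[[0,0,0.002],[0,0,0]],[[0,0,0.002],[0,0,0]]]'
```

```text
t: 15.85
tool_pos: [0.5959, 0.1185, 0.0501]
tool_rot: [-2.351, -2.08, 0.005]
contact_force: [-0.2, -0.1, -1.6]
opening: 0.0596
grip_force: 49.1
t: 16.15
tool_pos: [0.598, 0.1186, 0.0513]
tool_rot: [2.352, 2.081, 0.001]
contact_force: [-0.3, 0.2, -1.3]
opening: 0.059
grip_force: 49.1
```

```bash
python3 -m jog '[[[0,0.0,0.0015],[0,0,0]],[[0,0.0,0.0015],[0,0,0]],[[0,0.0,0.0015],[0,0,0]]]'|sed -n '2p;4p'; python3 -m jog '[[[0,0,0.0015],[0,0,0]],[[0,0,0.0015],[0,0,0]],[[0,0,0.0015],[0,0,0]]]'|sed -n '2p;4p'
```

```text
tool_pos: [0.5977, 0.1186, 0.0496]
contact_force: [-1.5, -0.3, -0.9]
tool_pos: [0.5979, 0.1187, 0.0494]
contact_force: [-4.1, 0.5, 5.5]
```

Contact at the expected floor height, so I release and rise, then go to the vial.

```bash
python3 -m jog '[[[0,0,0],[0,0,0]],[[0,0,0],[0,0,0]],[[0,0,0],[0,0,0]],[[0,0,0],[0,0,0]]]' 1|sed -n '2p;4,5p'; python3 -m jog '[[[0,0,-0.02],[0,0,0]],[[0,0,-0.06],[0,0,0]],[[0,0,-0.1],[0,0,0]],[[0,0,-0.12],[0,0,0]]]'|head -2;python3 -c "
from h import *
import pickle
print(to([.468,.121,.15],-81.2))
d=snap('wrist','w9');pickle.dump(d,open('w9.pkl','wb'))"
```

```text
tool_pos: [0.5976, 0.1186, 0.0478]
contact_force: [0.3, -0.1, -0.1]
opening: 0.0852
t: 17.55
tool_pos: [0.5994, 0.1188, 0.1723]
shift [-0.0138 -0.1309  0.0216] cur closing -7.0 | -74.2deg rv [ 0.0042 -0.0048  1.2952] | 105.8deg rv [ 0.0051  0.0046 -1.8464] q6 0.20 q1 0.07
```

View pics/w9.png

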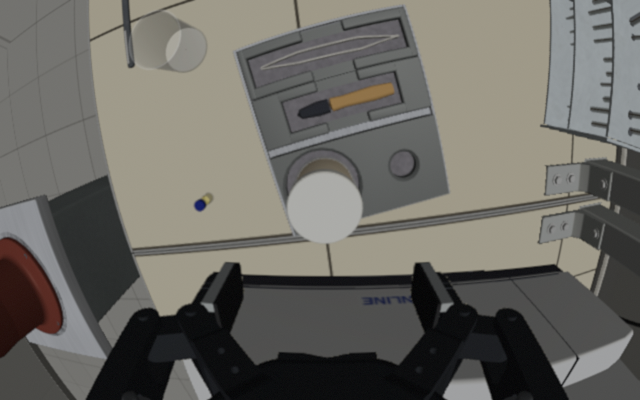

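Jar stands in the large recess (its visible ring is even), and the vial cap is at (200,205).

```bash
python3 -m jog '[[[-0.014,-0.131,0.022],[0,0,1.295]],[[-0.014,-0.131,0.022],[0,0,1.295]],[[-0.014,-0.131,0.022],[0,0,1.295]],[[-0.014,-0.131,0.022],[0,0,1.295]],[[-0.014,-0.131,0.022],[0,0,1.295]]]' 0.45|head -2; python3 -m jog '[[[0,0,0],[0,0,0.546]],[[0,0,0],[0,0,0.546]],[[0,0,0],[0,0,0.546]],[[0,0,0],[0,0,0.546]],[[0,0,0],[0,0,0.546]]]'|head -2;python3 -c "
from h import *
import pickle
print(to([.4684,.1207,.014],-81.2))
d=snap('wrist','w10');pickle.dump(d,open('w10.pkl','wb'));
im=d['image'].astype(int); m=((im[...,0]-im[...,1]>60)&(im[...,0]-im[...,2]>60)).astype(np.uint8); n,l,s,c=cv2.connectedComponentsWithStats(m)
for i in range(1,n):
    if s[i,4]>15: print(s[i],c[i].round(1),wray(d,c[i],.028).round(4))"
```

```text
t: 18.1
tool_pos: [0.4641, 0.1207, 0.1445]
t: 18.6
tool_pos: [0.4655, 0.1206, 0.1452]
shift [0.003  0.0004 0.1312] cur closing -81.2 | 0.0deg rv [-0.      0.0009 -0.0005] | -180.0deg rv [1.400e-03 1.000e-04 3.141e+00] q6 1.52 q1 0.10
[323 191  10  11  85] [327.5 196.3] [0.4677 0.1204 0.028 ]
```

```bash
python3 -m jog '[[[0.002,0,0.045],[0,0,0]],[[0.002,0,0.085],[0,0,0]],[[0.002,0,0.115],[0,0,0]],[[0.002,0,0.128],[0,0,0]],[[0.002,0,0.13],[0,0,0]]]' |sed -n '2p;4p'; python3 -m jog '[[[0,0,0],[0,0,0]],[[0,0,0],[0,0,0]],[[0,0,0],[0,0,0]],[[0,0,0],[0,0,0]],[[0,0,0],[0,0,0]]]' 0 25;  python3 -m jog '[[[0,0,-0.02],[0,0,0]],[[0,0,-0.06],[0,0,0]],[[0,0,-0.1],[0,0,0]],[[0,0,-0.12],[0,0,0]]]';python3 -c "
from h import *
print(to([.6795,.1335,.135],-81.2))"
```

```text
tool_pos: [0.4663, 0.1208, 0.014]
contact_force: [-0.2, 0.4, 0.1]
t: 19.65
tool_pos: [0.4695, 0.1211, 0.0177]
tool_rot: [-3.132, -0.24, -0.006]
contact_force: [-0.2, 0.3, 7.3]
opening: 0.0103
grip_force: 24.8
t: 20.05
tool_pos: [0.4695, 0.1212, 0.14]
tool_rot: [-3.132, -0.24, -0.009]
contact_force: [0.4, 0.7, -0.5]
opening: 0.0104
grip_force: 24.5
shift [0.2094 0.0198 0.0061] cur closing -81.2 | 0.0deg rv [ 0.0002 -0.0056 -0.0007] | -180.0deg rv [-8.8000e-03 -4.0000e-04  3.1409e+00] q6 1.52 q1 0.10
```

```bash
python3 -m jog '[[[0.209,0.02,0.006],[0,0,0]],[[0.209,0.02,0.006],[0,0,0]],[[0.209,0.02,0.006],[0,0,0]],[[0.209,0.02,0.006],[0,0,0]],[[0.209,0.02,0.006],[0,0,0]]]' |sed -n '2p'; python3 -m jog '[[[0,0,0.03],[0,0,0]],[[0,0,0.05],[0,0,0]],[[0,0,0.06],[0,0,0]],[[0,0,0.06],[0,0,0]],[[0,0,0.06],[0,0,0]]]';python3 -c "
from h import *
import pickle
print(to([.6795,.1335,.03],-81.2))
d=snap('wrist','w11');pickle.dump(d,open('w11.pkl','wb'))"
```

```text
tool_pos: [0.6807, 0.1327, 0.1279]
t: 21.05
tool_pos: [0.6776, 0.1331, 0.0708]
tool_rot: [-3.132, -0.24, -0.002]
contact_force: [0.7, -0.1, 0.3]
opening: 0.0103
grip_force: 24.5
shift [ 0.0019 -0.0001  0.0408] cur closing -81.2 | 0.0deg rv [ 0.0001 -0.001  -0.0007] | -180.0deg rv [-1.5000e-03 -1.0000e-04  3.1409e+00] q6 1.50 q1 0.09
```

View pics/w11.png

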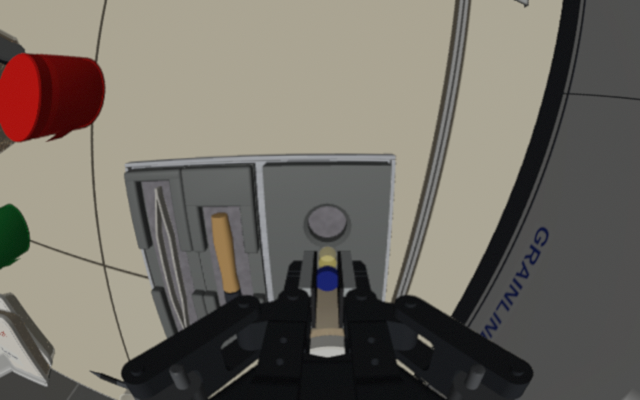

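Vial is upright between the pads, with the small hole's rim centred at (327,223).

```bash
python3 -c "
from h import *
import pickle
d=pickle.load(open('w11.pkl','rb'));p=d['o']['tool_pos'];print(p)
for u in ((305,222),(350,222),(327,203),(327,244)): print(wray(d,u,.019).round(4))
print('cap',wray(d,(327,278),p[2]+.0135).round(4))"
```

```text
[0.67761666 0.13307623 0.07083432]
[0.6795 0.1484 0.019 ]
[0.6841 0.1182 0.019 ]
[0.6951 0.1357 0.019 ]
[0.6654 0.1311 0.019 ]
cap [0.6783 0.1331 0.0843]
```

```bash
python3 -m jog '[[[0.0025,0,0.0],[0,0,0]],[[0.0025,0,0.015],[0,0,0]],[[0.0025,0,0.03],[0,0,0]],[[0.0025,0,0.042],[0,0,0]],[[0.0025,0,0.044],[0,0,0]]]'|sed -n '2p;4p'; python3 -m jog '[[[0,0,0.002],[0,0,0]],[[0,0,0.002],[0,0,0]],[[0,0,0.002],[0,0,0]]]'|sed -n '2p;4p'; python3 -m jog '[[[0,0,0.001],[0,0,0]],[[0,0,0.001],[0,0,0]],[[0,0,0.001],[0,0,0]]]'|sed -n '2p;4p'
```

```text
tool_pos: [0.6789, 0.133, 0.0236]
contact_force: [-1.5, -1.8, 3.8]
tool_pos: [0.6798, 0.1332, 0.0236]
contact_force: [-1.5, -0.8, 2.4]
tool_pos: [0.6801, 0.1333, 0.0236]
contact_force: [-1.3, -1.9, 5.4]
```

```bash
python3 -m jog '[[[0,0,0],[0,0,0]],[[0,0,0],[0,0,0]],[[0,0,0],[0,0,0]]]' 0.35|sed -n '2p;4,5p'; python3 -m jog '[[[0,0,-0.02],[0,0,0]],[[0,0,-0.06],[0,0,0]],[[0,0,-0.1],[0,0,0]],[[0,0,-0.14],[0,0,0]],[[0,0,-0.16],[0,0,0]]]'|head -2;python3 -c "
from h import *
d=snap('wrist','w12')
s=snap('side','s2')
a=d['image'][130:400,120:440]; b=s['image'][150:340,215:420]
cv2.imwrite('pics/fin.png',np.hstack([cv2.resize(a,(400,338),interpolation=2),cv2.resize(b,(364,338),interpolation=2)]))"
```

```text
tool_pos: [0.6795, 0.1335, 0.0221]
contact_force: [-0.7, -0.2, -0.3]
opening: 0.0298
t: 23.0
tool_pos: [0.6817, 0.1337, 0.1878]
```

View pics/fin.png

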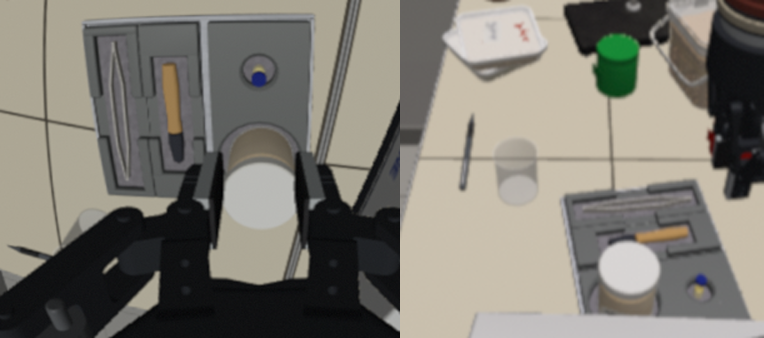

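Both views show all four items seated, jar and vial upright, beaker and pen untouched and the gripper clear.

```bash
python3 -c "
from h import *
print(job.finish_job())"
```

```text
the job is handed in; nothing more can be done
None
```

The kit is packed and the job is handed in: forceps and brush lie flat in their recesses, jar and vial stand upright and fully down in theirs, and the pen, beaker and look-alikes were left alone (about 23 s of the 96 s used; no verdict was returned).

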